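# Seat the bayonet strainer cap and hold it home

### The job

Pick up the knurled metal cap and set it, open side down, over the upright spigot of the strainer port. Turn it until its hidden keyways drop over the pins, then push it fully home against the spring, flat on the flange, and finish while still holding it pushed down in the gripper's fingers: do not let go. Leave the jar, the beaker, the timer and the scraper where they are.

Things in the scene. Friction and masses are not known exactly. Their poses are not given: they have to be found in the camera images.
- cap: Knurled round plain metal cap, 57 mm outside diameter, 46 mm tall, 0.22 to 0.34 kg, standing open side down on the bench. Origin: centre of its open underside; z up through its flat closed top. Its plain bore is 39 mm wide and 40 mm deep. To be gripped from above across the knurl, pads 20 to 40 mm above its underside.
- cap_top (a point): Centre of the cap's flat top, 46 mm above its underside. Hidden in the bore's wall are three straight keyways 120 degrees apart, 11 mm wide and 5 mm deep, running from the underside to the ceiling; nothing outside shows where they are.
- port: Strainer port fixed to the bench: round flange 100 mm wide, 15 mm thick, with an upright spigot 36 mm in diameter on its axis, whose top (chamfered 3.5 mm) is 45 mm above the bench. A low outlet stub (under 30 mm high) points along its +x to 106 mm from the axis. Origin: on the axis at bench level, z up.
- pin_level (a point): Point on the spigot's axis, 31 mm above the bench, level with the upper sides of three 6 mm pins, 120 degrees apart, that stick out 5.5 mm from the spigot. Which way they point differs each time and is unrelated to the port's yaw. A cap not lined up rests on them, underside here; turned either way by at most 120 degrees it is free to drop (play about 6 degrees each side).
- seat (a point): Centre of the flange's upper face on the spigot's axis, 15 mm above the bench. The cap is home when its underside lies here. A cap pushed while still twisted hard against the pins can bind on the way down; easing the twist frees it.
- plunger (a joint): White spring plunger, 18 mm in diameter, standing out of the spigot's top to 62 mm above the bench. 0: fully out; -0.007 m: cap home. It meets the cap's ceiling when the cap has 7 mm left to go and pushes up with 5 N, rising to 8.5 N when home: a cap let go rises off the flange again.
- jar: Bystander: amber glass jar with a metal lid, 66 mm in diameter, 95 mm tall; origin at the centre of its underside.
- beaker: Bystander: open metal beaker, 80 mm in diameter, 90 mm tall; origin at the centre of its underside.
- timer: Bystander: flat grey timer, 70 x 90 x 22 mm; origin at the centre of its underside.
- scraper: Bystander: white plastic scraper, 180 mm long, 70 mm wide, 14 mm high, lying flat; origin on its underside where the handle meets the blade.
Mind the look-alikes: they are no part of the job. Several things look just like the port: the one meant starts farthest to the robot's right.

How it is judged:
By the outcome, as a careful person would: the job done as asked, in the order asked, and still so for the second after the job is handed in, while the arm keeps its last pose, push and grip.
It also fails if it takes over 64 s, if anything falls off the work surface, if the arm or the gripper's body presses on something with over 40 N, if the wrist force passes 120 N, or if a joint passes its speed limit or range.

### The arm

A 7-joint arm with a two-finger parallel gripper is mounted at the origin on the work surface. World frame = base frame: x ahead of the robot, y to its left, z up, the work surface at z = 0. Lengths are in m, angles in rad, forces in N, time in s.
With the tool pointing down it reaches from about 0.425 to 0.925 m from the base axis. Payload 6.8 kg.
Tool frame: the origin (TCP) lies at the very end of the fingers, on their centre line; the grasp point (between the pads) lies 19 mm behind it (bot.grasp_offset is the distance from the TCP to the grasp point, in m); z points along the fingers, y is the direction in which the jaws open and shut (so a half turn about z gives the same grasp; the last joint's range is limited). The gripper opens to 85 mm and grips with 20 to 120 N. Pads are 22 mm wide; open, the fingers measure 114 mm over their backs; the gripper's body (76 mm by 85 mm) begins 54 mm behind the grasp point. The pads swing forward as they close: fully open they stand 13 mm farther back than shut.
Start: joints at [1.168, 0.477, 0.022, 1.555, -0.011, 1.109, -0.083], TCP at [0.196, -0.646, 0.231] pointing down, gripper open.
Joint ranges: [-2.96, 2.96], [-0.34, 2.1], [-1.41, 1.46], [0.24, 2.44], [-1.37, 4.51], [0.17, 1.92], [-2.96, 2.96]. Speed limits (rad/s): [2.39, 2.39, 3.14, 3.14, 3.14, 3.14, 3.14].

### API

Orientations are given as a unit quaternion [w, x, y, z].
In Python, from station import monitor, cams, bot, finder gives the robot as it stands.
- The arm moves only by the tool jog_arm, never from a script. Its argument "plan" is a list of rows, each an object of numbers: "x", "y", "z": the shift along the tool's x, y, z as a fraction of full scale; "wx", "wy", "wz": the turn, a rotation vector about the tool's x, y, z as a fraction of full scale. A call has 1 to 12 rows; each row is the pose to reach, as a shift and turn from the pose measured when the call began, along the tool's axes at that moment, turning the shorter way round; what a row does not reach only later rows make up. Full scale, the value 1, is 20 cm for a shift and 180 degrees for a turn. A row lasts 1/12 s, in which the tool goes at most 41.7 mm and 7.16 degrees, less where a joint would pass 70% of its speed; a pose out of reach is approached as far as the arm can. A call with a number of a shift or a turn outside -1 to 1 is refused whole. A call with a gripper value outside its range is refused whole. "hand" is the opening, from -1 (shut) to 1 (fully open), set as the call begins (left out, the last holds). The fingers move at their own pace and stop on an object; "grip_force" is the grip in N (left out, the last holds). Time passes only in rows, so rows that repeat a pose let the fingers close. It gives the time, the measured TCP pose, the force and the opening at its end, in the units of the state.
- monitor.get_obs(): the state, without advancing time (a new reading comes with each control period).
- cams.read_camera(name): name is "scene" or "top" or "wrist"; returns the picture (400x640x3 uint8, red, green, blue); there is no depth.
- cams.get_calibration(name): a dict with "fx", "fy", "cx", "cy" (pixels), "extrinsics" (4x4, takes a point from world to camera coordinates). Camera axes: x right, y down, z forward; pixel columns grow to the right and rows downward; lengths in m; the calibration is good to about 2 mm. The wrist camera is an equidistant fisheye: a pixel r from the principal point sees the ray r / f radians off the axis. A picture is of the moment at which its call begins: read the wrist's pose just before it. get_calibration takes no time and is no camera call; for the wrist camera it gives the pose at the moment of the call.
- bot.hand_in(): hands the job in, once; it reports no verdict.
Trained networks look in the newest picture that a camera, given by its name, has taken for a name from the list of things; names that differ only in an ending like _2 or _b are one class to them, and where a whole thing is asked for, a point or a joint stands for the part that bears it (a point fixed in the world has none). Each returns a list of dicts, best first, with "confidence" (0 to 1); they miss things now and then, are a little off and sometimes report something else, mostly with a low value. They report only what shows in the picture. A call takes as long as a camera call. They do not tell look-alikes from the thing itself.
- finder.find_in(camera, target): "bbox" ([left, top, width, height] in pixels, round what is visible of it).
- finder.place_of(camera, target): "location" ([column, row] in pixels: a listed point, or the origin of a listed thing).
The state is a dict: "t": time; "q": joint angles; "joint_vel": joint speeds; "joint_torque": joint torques, N m; "eef_pos": TCP position; "tool_rot": TCP orientation; "contact_force": force on the tool from outside, world axes, zero at the start; "torque": the same for the moment, N m; "gripper_width": opening from 0.0 (shut) to 1.0 (fully open).
Only numpy, scipy, OpenCV 4.12 (cv2) and the standard library are available. Lean on these libraries where they do the work, as an engineer would, in place of code of your own. Each camera call takes 0.05 s, during which the arm holds its last target. There are 200 camera calls.

## Working session

There is one attempt and no reset: what is moved stays moved. The work goes in short steps, Python scripts to look and compute and a tool call to move; the robot and the scene stay as the last step left them, time stands still between calls to the robot, and variables do not carry over. Pictures are saved under pics/ and viewed, about 8 in all and at most 12, crops included, and the job is handed in when it is done.

Besides the shell and the picture viewer there is one more tool, called after "Call:" in YAML: its name, and indented under it one key for each argument. jog_arm: Moves the arm, as the interface text tells. Shift numbers are shares of 20 cm and turn numbers shares of 180 degrees, none past 1 either way. Its arguments: {"type":"object","properties":{"plan":{"type":"array","items":{"type":"object","properties":{"x":{"type":"number","minimum":-1,"maximum":1},"y":{"type":"number","minimum":-1,"maximum":1},"z":{"type":"number","minimum":-1,"maximum":1},"wx":{"type":"number","minimum":-1,"maximum":1},"wy":{"type":"number","minimum":-1,"maximum":1},"wz":{"type":"number","minimum":-1,"maximum":1}}}},"hand":{"type":"number"},"grip_force":{"type":"number"}},"required":["plan"]}

```bash
mkdir -p pics
cat > h.py <<'E'
import numpy as np, cv2
from station import monitor, cams, bot, finder
def snap(n,f=None):
    im=cams.read_camera(n)
    if f: cv2.imwrite('pics/'+f,im[:,:,::-1])
    return im
def ray(n,px,c=None):
    c=c or cams.get_calibration(n); E=np.array(c['extrinsics'])
    v=np.array([(px[0]-c['cx'])/c['fx'],(px[1]-c['cy'])/c['fy']])
    if n=='wrist':
        r=np.hypot(*v); d=np.array([*(v/max(r,1e-9)*np.sin(r)),np.cos(r)])
    else: d=np.array([*v,1.])
    R=E[:3,:3]; return -R.T@E[:3,3], R.T@d
def onz(n,px,z,c=None):
    o,d=ray(n,px,c); return o+d*(z-o[2])/d[2]
E
python3 - <<'E'
from h import *
a=snap('scene','s.png')
print(monitor.get_obs())
for t,z in (('cap_top',.046),('port',0),('seat',.015),('plunger',.0),('jar',0),('beaker',0)):
    for d in finder.place_of('scene',t)[:4]: print('scene',t,d['confidence'],d['location'],onz('scene',d['location'],z).round(3))
b=snap('top','t.png')
for t,z in (('cap_top',.046),('port',0),('seat',.015),('jar',0),('beaker',0),('timer',0),('scraper',0)):
    for d in finder.place_of('top',t)[:4]: print('top',t,d['confidence'],d['location'],onz('top',d['location'],z).round(3))
cv2.imwrite('pics/st.png',cv2.resize(np.vstack([a,b])[:,:,::-1],(480,600)))
E
```

```text
{'t': 0.05, 'q': array([ 1.16792868,  0.47778802,  0.02233379,  1.5564296 , -0.01145178,
        1.10932269, -0.08309857]), 'joint_vel': array([ 2.19927664e-04, -1.89494379e-03, -8.68553621e-04, -1.94734553e-03,
       -1.62764686e-03, -2.81456150e-06, -7.73955150e-04]), 'joint_torque': array([ 3.91787660e-03, -5.98303986e+01,  1.61473140e+00, -2.82255507e+01,
        1.27007155e-02,  5.22326722e-03,  1.62409845e-05]), 'eef_pos': array([ 0.19590509, -0.6453326 ,  0.23034296]), 'tool_rot': array([-8.82911510e-04,  9.89154566e-01,  1.46875517e-01, -2.19630769e-04]), 'contact_force': array([-0.51978174,  0.58007562, -0.79570592]), 'torque': array([-0.01120999, -0.02495363,  0.0355993 ]), 'gripper_width': 0.9953325390585858}
scene cap_top 0.61 [274.8, 162.8] [ 0.562 -0.155  0.046]
scene port 0.91 [427.8, 208.6] [0.243 0.299 0.   ]
scene port 0.84 [381.4, 323.3] [0.651 0.527 0.   ]
scene port 0.75 [331.6, 222.1] [0.542 0.158 0.   ]
scene port 0.6 [394.5, 247.0] [0.445 0.355 0.   ]
scene seat 0.9 [397.6, 243.9] [0.439 0.359 0.015]
scene seat 0.7 [425.0, 207.4] [0.259 0.298 0.015]
scene seat 0.69 [385.6, 322.5] [0.647 0.537 0.015]
scene seat 0.58 [329.0, 219.1] [0.549 0.153 0.015]Traceback (most recent call last):
  File "<stdin>", line 5, in <module>
ValueError: it knows: beaker, cap, cap_top, jar, pin_level, port, scraper, seat, timer
```

```bash
ls pics
```

```text
s.png
```

Run:
```python
from h import *
a=cv2.imread('pics/s.png')
b=snap('top','t.png')
for t,z in (('cap_top',.046),('port',0),('seat',.015),('pin_level',.031),('jar',0),('beaker',0),('timer',0),('scraper',0)):
    for d in finder.place_of('top',t)[:5]: print('top',t,d['confidence'],d['location'],onz('top',d['location'],z).round(3))
cv2.imwrite('pics/st.png',cv2.resize(np.vstack([a,b[:,:,::-1]]),(480,600)))
```

```text
top cap_top 0.71 [370.6, 187.8] [ 0.56  -0.135  0.046]
top cap_top 0.6 [288.5, 201.1] [0.523 0.155 0.046]
top port 0.79 [183.0, 178.9] [0.632 0.539 0.   ]
top port 0.78 [250.0, 286.4] [0.238 0.298 0.   ]
top port 0.73 [290.7, 200.9] [0.534 0.149 0.   ]
top port 0.63 [232.1, 229.8] [0.437 0.36  0.   ]
top seat 0.9 [250.5, 286.5] [0.237 0.295 0.015]
top seat 0.86 [289.8, 199.0] [0.538 0.151 0.015]
top seat 0.72 [230.2, 228.5] [0.44  0.364 0.015]
top seat 0.71 [186.0, 174.6] [0.643 0.524 0.015]
top pin_level 0.94 [288.7, 199.1] [0.534 0.155 0.031]
top pin_level 0.94 [234.6, 228.1] [0.438 0.346 0.031]
top pin_level 0.61 [182.6, 172.4] [0.647 0.532 0.031]
top pin_level 0.26 [370.1, 191.6] [ 0.55  -0.135  0.031]
top jar 0.96 [431.5, 159.2] [ 0.67  -0.373  0.   ]
top beaker 0.69 [238.8, 161.1] [0.691 0.335 0.   ]
top beaker 0.48 [292.9, 202.2] [0.529 0.141 0.   ]
top beaker 0.21 [429.6, 161.8] [ 0.661 -0.365  0.   ]
top scraper 0.87 [429.6, 249.8] [ 0.339 -0.333  0.   ]
```

View pics/st.png

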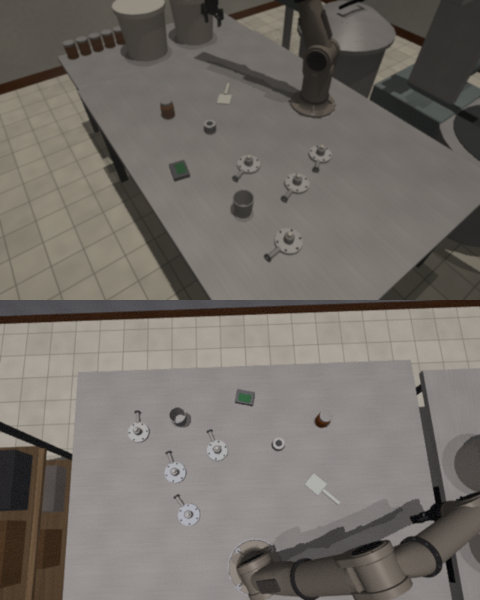

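Run:
```python
import cv2,numpy as np
s=cv2.imread('pics/s.png');t=cv2.imread('pics/t.png')
cv=lambda im,x,y,w,h:cv2.resize(im[y:y+h,x:x+w],(800,290),interpolation=2)
cv2.imwrite('pics/c.png',np.vstack([cv(s,240,130,220,80+0),cv(t,170,150,220,80)]))
```

```text
(no output)
```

View pics/c.png

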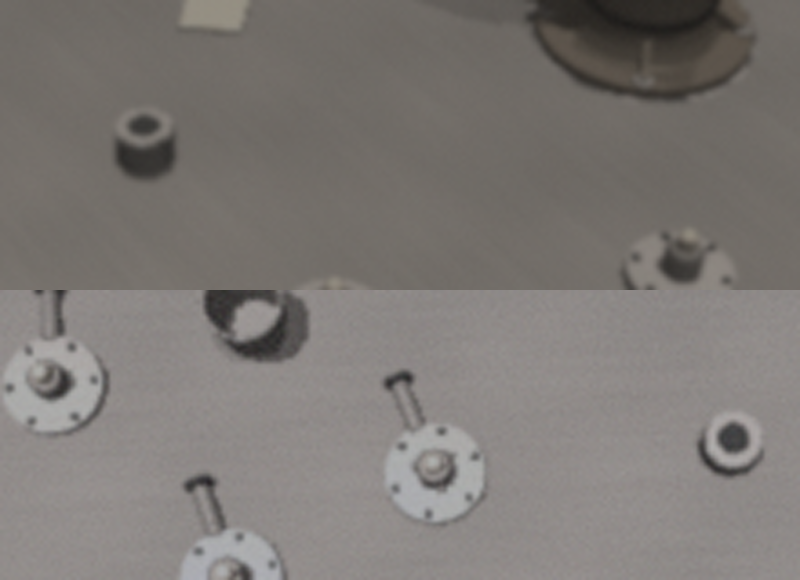

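Call:
jog_arm:
  plan:
    - {"x": 0.81,"y": -0.63}
    - {"x": 0.81,"y": -0.63}
    - {"x": 0.81,"y": -0.63}
    - {"x": 0.81,"y": -0.63}
    - {"x": 0.81,"y": -0.63}
    - {"x": 0.81,"y": -0.63}
    - {"x": 0.81,"y": -0.63}
  hand: 1

```text
invalid input at $.plan[0]: expected keys x, y, z, wx, wy, wz
```

Call:
jog_arm:
  plan:
    - {"x": 0.81,"y": -0.63}
    - {"x": 0.81,"y": -0.63}
    - {"x": 0.81,"y": -0.63}
    - {"x": 0.81,"y": -0.63}
    - {"x": 0.81,"y": -0.63}
    - {"x": 0.81,"y": -0.63}
    - {"x": 0.81,"y": -0.63}

```text
invalid input at $.plan[0]: expected keys x, y, z, wx, wy, wz
```

Call:
jog_arm:
  plan:
    - {"x": 0.81,"y": -0.63,"wz": -0.33}
    - {"x": 0.81,"y": -0.63,"wz": -0.33}
    - {"x": 0.81,"y": -0.63,"wz": -0.33}
    - {"x": 0.81,"y": -0.63,"wz": -0.33}
    - {"x": 0.81,"y": -0.63,"wz": -0.33}
    - {"x": 0.81,"y": -0.63,"wz": -0.33}
    - {"x": 0.81,"y": -0.63,"wz": -0.33}
    - {"x": 0.81,"y": -0.63,"wz": -0.33}
    - {"x": 0.81,"y": -0.63,"wz": -0.33}
    - {"x": 0.81,"y": -0.63,"wz": -0.33}
    - {"x": 0.81,"y": -0.63,"wz": -0.33}

```text
invalid input at $.plan[0]: expected keys x, y, z, wx, wy, wz
```

```bash
cat >> h.py <<'E'
from scipy.spatial.transform import Rotation as Ro
def pose():
    o=monitor.get_obs(); w=o['tool_rot']; return o,Ro.from_quat([w[1],w[2],w[3],w[0]]).as_matrix()
E
python3 - <<'E'
from h import *
o,R=pose(); print(o['t'],o['q'].round(3),o['eef_pos'],R.round(4).tolist(),o['contact_force'])
c=cams.get_calibration('wrist');E=np.array(c['extrinsics']);print(c['fx'],c['cx'],c['cy'],'cam pos tool',R.T@(-E[:3,:3].T@E[:3,3]-o['eef_pos']),(E[:3,:3]@R).round(2).tolist())
a=snap('wrist','w1.png')
for d in finder.place_of('wrist','cap_top')[:3]: print(d,onz('wrist',d['location'],.046,c))
for d in finder.find_in('wrist','cap')[:3]: print(d)
s=snap('scene');
print('cap scene/top mine',onz('scene',(279.9,165),.046),onz('top',(371.3,190.8),.046))
E
```

```text
0.65 [ 1.168  0.477  0.022  1.555 -0.012  1.109 -0.083] [ 0.19611842 -0.6459098   0.23133618] [[0.9569, 0.2905, 0.0], [0.2905, -0.9569, -0.0001], [0.0, 0.0001, -1.0]] [-0.10947797 -0.26781592  0.99966047]
309.70691628693146 321.1784381174126 200.63829639900598 cam pos tool [ 0.08048075 -0.00063983 -0.14219946] [[0.0, 1.0, 0.0], [-0.95, 0.0, -0.31], [-0.31, -0.0, 0.95]]
cap scene/top mine [ 0.55321124 -0.13426317  0.046     ] [ 0.54876937 -0.13683361  0.046     ]
```

View pics/w1.png

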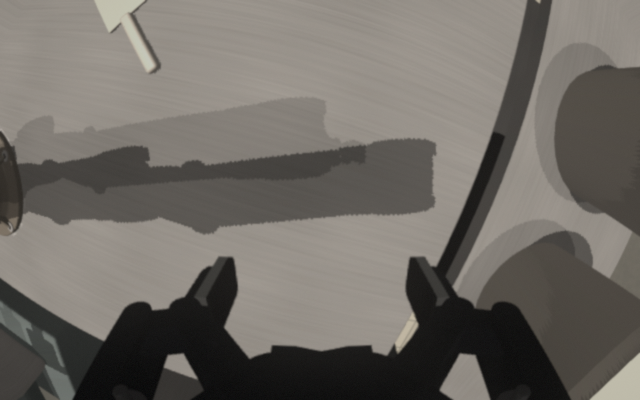

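All keys are required in each row; nothing moved. The wrist picture shows the fingers (row ~260) and the bench with the scraper (130,40). Sending full rows.

Call:
jog_arm:
  plan:
    - {"x": 0.81,"y": -0.63,"z": 0,"wx": 0,"wy": 0,"wz": 0}
    - {"x": 0.81,"y": -0.63,"z": 0,"wx": 0,"wy": 0,"wz": 0}
    - {"x": 0.81,"y": -0.63,"z": 0,"wx": 0,"wy": 0,"wz": 0}
    - {"x": 0.81,"y": -0.63,"z": 0,"wx": 0,"wy": 0,"wz": 0}
    - {"x": 0.81,"y": -0.63,"z": 0,"wx": 0,"wy": 0,"wz": 0}
    - {"x": 0.81,"y": -0.63,"z": 0,"wx": 0,"wy": 0,"wz": 0}
    - {"x": 0.81,"y": -0.63,"z": 0,"wx": 0,"wy": 0,"wz": 0}
  hand: 1

```text
t: 1.43
eef_pos: [0.3168, -0.4762, 0.2318]
tool_rot: [0.0, 0.989, 0.15, 0.0]
contact_force: [-0.3, -0.9, -0.0]
gripper_width: 0.998
```

Call:
jog_arm:
  plan:
    - {"x": 0.81,"y": -0.63,"z": 0,"wx": 0,"wy": 0,"wz": 0}
    - {"x": 0.81,"y": -0.63,"z": 0,"wx": 0,"wy": 0,"wz": 0}
    - {"x": 0.81,"y": -0.63,"z": 0,"wx": 0,"wy": 0,"wz": 0}
    - {"x": 0.81,"y": -0.63,"z": 0,"wx": 0,"wy": 0,"wz": 0}
    - {"x": 0.81,"y": -0.63,"z": 0,"wx": 0,"wy": 0,"wz": 0}
    - {"x": 0.81,"y": -0.63,"z": 0,"wx": 0,"wy": 0,"wz": 0}
    - {"x": 0.81,"y": -0.63,"z": 0,"wx": 0,"wy": 0,"wz": 0}

```text
t: 2.02
eef_pos: [0.4355, -0.307, 0.232]
tool_rot: [0.0, 0.988, 0.151, 0.001]
contact_force: [-1.1, -0.4, 0.2]
gripper_width: 0.998
```

Call:
jog_arm:
  plan:
    - {"x": 0.81,"y": -0.63,"z": 0,"wx": 0,"wy": 0,"wz": -0.33}
    - {"x": 0.81,"y": -0.63,"z": 0,"wx": 0,"wy": 0,"wz": -0.33}
    - {"x": 0.81,"y": -0.63,"z": 0,"wx": 0,"wy": 0,"wz": -0.33}
    - {"x": 0.81,"y": -0.63,"z": 0,"wx": 0,"wy": 0,"wz": -0.33}
    - {"x": 0.81,"y": -0.63,"z": 0,"wx": 0,"wy": 0,"wz": -0.33}
    - {"x": 0.81,"y": -0.63,"z": 0,"wx": 0,"wy": 0,"wz": -0.33}
    - {"x": 0.81,"y": -0.63,"z": 0,"wx": 0,"wy": 0,"wz": -0.33}
    - {"x": 0.81,"y": -0.63,"z": 0,"wx": 0,"wy": 0,"wz": -0.33}
    - {"x": 0.81,"y": -0.63,"z": 0,"wx": 0,"wy": 0,"wz": -0.33}
    - {"x": 0.81,"y": -0.63,"z": 0,"wx": 0,"wy": 0,"wz": -0.33}
    - {"x": 0.81,"y": -0.63,"z": 0,"wx": 0,"wy": 0,"wz": -0.33}

```text
t: 2.93
eef_pos: [0.552, -0.1409, 0.232]
tool_rot: [0.001, 0.785, 0.619, 0.0]
contact_force: [-0.4, -0.1, -0.1]
gripper_width: 0.999
```

Run:
```python
from h import *
o,R=pose(); print(o['t'],o['q'].round(3),o['eef_pos'],R.round(4).tolist(),o['contact_force'])
c=cams.get_calibration('wrist')
a=snap('wrist','w2.png')
for d in finder.place_of('wrist','cap_top')[:3]: print(d,onz('wrist',d['location'],.046,c))
for d in finder.find_in('wrist','cap')[:3]: print(d)
```

```text
2.9333 [ 0.482  0.336 -0.426  1.789  0.158  1.049 -0.237] [ 0.5520361  -0.14091237  0.2319973 ] [[0.2335, 0.9724, 0.0012], [0.9724, -0.2335, -0.0006], [-0.0003, 0.0013, -1.0]] [-0.41073734 -0.13055936 -0.1060313 ]
{'location': [321.0, 174.5], 'confidence': 0.84} [ 0.55284792 -0.13751843  0.046     ]
{'bbox': [295.4, 144.0, 51.6, 50.7], 'confidence': 0.82}
```

View pics/w2.png

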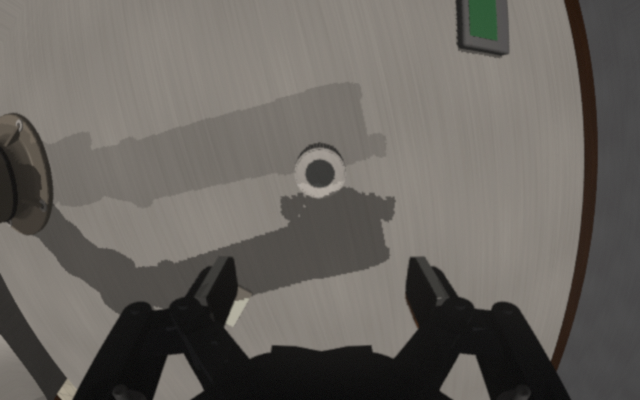

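The cap's dark top centre sits at (320,174), between the fingers, agreeing with top/scene within 4 mm. I'll squeeze it once with jaws turned ~85°, then turn back and grip, so it's centred in both directions.

Call:
jog_arm:
  plan:
    - {"x": 0.018,"y": 0,"z": 0.2,"wx": 0,"wy": 0,"wz": 0.47}
    - {"x": 0.018,"y": 0,"z": 0.4,"wx": 0,"wy": 0,"wz": 0.47}
    - {"x": 0.018,"y": 0,"z": 0.5,"wx": 0,"wy": 0,"wz": 0.47}
    - {"x": 0.018,"y": 0,"z": 0.6,"wx": 0,"wy": 0,"wz": 0.47}
    - {"x": 0.018,"y": 0,"z": 0.6,"wx": 0,"wy": 0,"wz": 0.47}
    - {"x": 0.018,"y": 0,"z": 0.6,"wx": 0,"wy": 0,"wz": 0.47}
    - {"x": 0.018,"y": 0,"z": 0.6,"wx": 0,"wy": 0,"wz": 0.47}
    - {"x": 0.018,"y": 0,"z": 0.6,"wx": 0,"wy": 0,"wz": 0.47}
    - {"x": 0.018,"y": 0,"z": 0.6,"wx": 0,"wy": 0,"wz": 0.47}
    - {"x": 0.018,"y": 0,"z": 0.6,"wx": 0,"wy": 0,"wz": 0.47}
    - {"x": 0.018,"y": 0,"z": 0.6,"wx": 0,"wy": 0,"wz": 0.47}
    - {"x": 0.018,"y": 0,"z": 0.6,"wx": 0,"wy": 0,"wz": 0.47}

```text
t: 4.08
eef_pos: [0.5534, -0.1362, 0.1123]
tool_rot: [0.0, 0.997, -0.073, 0.001]
contact_force: [0.9, -0.5, -0.3]
gripper_width: 1.002
```

Call:
jog_arm:
  plan:
    - {"x": 0,"y": 0,"z": 0.15,"wx": 0,"wy": 0,"wz": 0}
    - {"x": 0,"y": 0,"z": 0.25,"wx": 0,"wy": 0,"wz": 0}
    - {"x": 0,"y": 0,"z": 0.35,"wx": 0,"wy": 0,"wz": 0}
    - {"x": 0,"y": 0,"z": 0.45,"wx": 0,"wy": 0,"wz": 0}
    - {"x": 0,"y": 0,"z": 0.5,"wx": 0,"wy": 0,"wz": 0}
    - {"x": 0,"y": 0,"z": 0.51,"wx": 0,"wy": 0,"wz": 0}
    - {"x": 0,"y": 0,"z": 0.51,"wx": 0,"wy": 0,"wz": 0}

```text
t: 4.67
eef_pos: [0.5534, -0.1364, 0.01]
tool_rot: [0.0, 0.997, -0.073, 0.0]
contact_force: [0.6, -0.6, -0.2]
gripper_width: 1.002
```

Call:
jog_arm:
  plan:
    - {"x": 0,"y": 0,"z": 0,"wx": 0,"wy": 0,"wz": 0}
    - {"x": 0,"y": 0,"z": 0,"wx": 0,"wy": 0,"wz": 0}
    - {"x": 0,"y": 0,"z": 0,"wx": 0,"wy": 0,"wz": 0}
    - {"x": 0,"y": 0,"z": 0,"wx": 0,"wy": 0,"wz": 0}
    - {"x": 0,"y": 0,"z": 0,"wx": 0,"wy": 0,"wz": 0}
    - {"x": 0,"y": 0,"z": 0,"wx": 0,"wy": 0,"wz": 0}
    - {"x": 0,"y": 0,"z": 0,"wx": 0,"wy": 0,"wz": 0}
    - {"x": 0,"y": 0,"z": 0,"wx": 0,"wy": 0,"wz": 0}
    - {"x": 0,"y": 0,"z": 0,"wx": 0,"wy": 0,"wz": 0}
    - {"x": 0,"y": 0,"z": 0,"wx": 0,"wy": 0,"wz": 0}
  hand: -1
  grip_force: 25

```text
t: 5.5
eef_pos: [0.5544, -0.1367, 0.0114]
tool_rot: [0.0, 0.997, -0.073, 0.002]
contact_force: [-2.2, 0.3, 6.8]
gripper_width: 0.65
```

Call:
jog_arm:
  plan:
    - {"x": 0,"y": 0,"z": 0,"wx": 0,"wy": 0,"wz": 0}
    - {"x": 0,"y": 0,"z": 0,"wx": 0,"wy": 0,"wz": 0}
    - {"x": 0,"y": 0,"z": 0,"wx": 0,"wy": 0,"wz": 0}
    - {"x": 0,"y": 0,"z": 0,"wx": 0,"wy": 0,"wz": 0}
    - {"x": 0,"y": 0,"z": 0,"wx": 0,"wy": 0,"wz": 0}
    - {"x": 0,"y": 0,"z": 0,"wx": 0,"wy": 0,"wz": 0}
  hand: 1

```text
t: 6.0
eef_pos: [0.5543, -0.1366, 0.0113]
tool_rot: [0.0, 0.997, -0.073, 0.001]
contact_force: [-0.1, 0.1, 0.7]
gripper_width: 1.001
```

Call:
jog_arm:
  plan:
    - {"x": 0,"y": 0,"z": 0,"wx": 0,"wy": 0,"wz": -0.47}
    - {"x": 0,"y": 0,"z": 0,"wx": 0,"wy": 0,"wz": -0.47}
    - {"x": 0,"y": 0,"z": 0,"wx": 0,"wy": 0,"wz": -0.47}
    - {"x": 0,"y": 0,"z": 0,"wx": 0,"wy": 0,"wz": -0.47}
    - {"x": 0,"y": 0,"z": 0,"wx": 0,"wy": 0,"wz": -0.47}
    - {"x": 0,"y": 0,"z": 0,"wx": 0,"wy": 0,"wz": -0.47}
    - {"x": 0,"y": 0,"z": 0,"wx": 0,"wy": 0,"wz": -0.47}
    - {"x": 0,"y": 0,"z": 0,"wx": 0,"wy": 0,"wz": -0.47}
    - {"x": 0,"y": 0,"z": 0,"wx": 0,"wy": 0,"wz": -0.47}
    - {"x": 0,"y": 0,"z": 0,"wx": 0,"wy": 0,"wz": -0.47}
    - {"x": 0,"y": 0,"z": 0,"wx": 0,"wy": 0,"wz": -0.47}
    - {"x": 0,"y": 0,"z": 0,"wx": 0,"wy": 0,"wz": -0.47}

```text
t: 7.0
eef_pos: [0.5541, -0.1368, 0.0111]
tool_rot: [0.001, 0.785, 0.619, 0.001]
contact_force: [-0.1, -1.1, -0.2]
gripper_width: 0.999
```

Call:
jog_arm:
  plan:
    - {"x": 0,"y": 0,"z": 0,"wx": 0,"wy": 0,"wz": 0}
    - {"x": 0,"y": 0,"z": 0,"wx": 0,"wy": 0,"wz": 0}
    - {"x": 0,"y": 0,"z": 0,"wx": 0,"wy": 0,"wz": 0}
    - {"x": 0,"y": 0,"z": 0,"wx": 0,"wy": 0,"wz": 0}
    - {"x": 0,"y": 0,"z": 0,"wx": 0,"wy": 0,"wz": 0}
    - {"x": 0,"y": 0,"z": 0,"wx": 0,"wy": 0,"wz": 0}
    - {"x": 0,"y": 0,"z": 0,"wx": 0,"wy": 0,"wz": 0}
    - {"x": 0,"y": 0,"z": 0,"wx": 0,"wy": 0,"wz": 0}
    - {"x": 0,"y": 0,"z": 0,"wx": 0,"wy": 0,"wz": 0}
    - {"x": 0,"y": 0,"z": 0,"wx": 0,"wy": 0,"wz": 0}
    - {"x": 0,"y": 0,"z": 0,"wx": 0,"wy": 0,"wz": 0}
  hand: -1
  grip_force: 80

```text
t: 7.92
eef_pos: [0.554, -0.1369, 0.0115]
tool_rot: [0.001, 0.786, 0.619, 0.0]
contact_force: [-1.2, -0.2, 6.4]
gripper_width: 0.638
```

Call:
jog_arm:
  plan:
    - {"x": 0,"y": 0,"z": -0.15,"wx": 0,"wy": 0,"wz": 0}
    - {"x": 0,"y": 0,"z": -0.35,"wx": 0,"wy": 0,"wz": 0}
    - {"x": 0,"y": 0,"z": -0.55,"wx": 0,"wy": 0,"wz": 0}
    - {"x": 0,"y": 0,"z": -0.75,"wx": 0,"wy": 0,"wz": 0}
    - {"x": 0,"y": 0,"z": -0.85,"wx": 0,"wy": 0,"wz": 0}
    - {"x": 0,"y": 0,"z": -0.85,"wx": 0,"wy": 0,"wz": 0}

```text
t: 8.42
eef_pos: [0.5567, -0.1367, 0.1864]
tool_rot: [0.005, 0.786, 0.618, 0.003]
contact_force: [0.4, -0.2, -4.0]
gripper_width: 0.637
```

Run:
```python
from h import *
o,R=pose(); print(o['t'],o['q'].round(3),o['eef_pos'],R.round(4).tolist(),o['contact_force'])
T=np.array([.536,.152,o['eef_pos'][2]]); print('tool shift to port',(R.T@(T-o['eef_pos'])/.2).round(3))
for x in (0,-.04,.04):
  pass
```

```text
8.4167 [ 0.564  0.407 -0.549  1.828  0.258  0.966 -0.333] [ 0.55667107 -0.13665454  0.1864437 ] [[0.2359, 0.9717, 0.0109], [0.9718, -0.2359, -0.0036], [-0.001, 0.0114, -0.9999]] [ 0.36671989 -0.17971638 -3.98431018]
tool shift to port [ 1.378 -0.441 -0.006]
```

Call:
jog_arm:
  plan:
    - {"x": 0.2,"y": -0.09,"z": 0,"wx": 0,"wy": 0,"wz": 0}
    - {"x": 0.4,"y": -0.18,"z": 0,"wx": 0,"wy": 0,"wz": 0}
    - {"x": 0.6,"y": -0.26,"z": 0,"wx": 0,"wy": 0,"wz": 0}
    - {"x": 0.75,"y": -0.35,"z": 0,"wx": 0,"wy": 0,"wz": 0}
    - {"x": 0.85,"y": -0.44,"z": 0,"wx": 0,"wy": 0,"wz": 0}
    - {"x": 0.9,"y": -0.44,"z": 0,"wx": 0,"wy": 0,"wz": 0}
    - {"x": 0.9,"y": -0.44,"z": 0,"wx": 0,"wy": 0,"wz": 0}
    - {"x": 0.9,"y": -0.44,"z": 0,"wx": 0,"wy": 0,"wz": 0}
    - {"x": 0.9,"y": -0.44,"z": 0,"wx": 0,"wy": 0,"wz": 0}

```text
t: 9.17
eef_pos: [0.5136, 0.0572, 0.1843]
tool_rot: [0.005, 0.787, 0.617, 0.002]
contact_force: [0.3, -0.9, -3.5]
gripper_width: 0.638
```

Run:
```python
from h import *
o,R=pose(); print(o['t'],o['q'].round(3),o['eef_pos'],R.round(4).tolist(),o['contact_force'])
c=cams.get_calibration('wrist')
a=snap('wrist','w3.png')
for t,z in (('seat',.015),('pin_level',.031),('cap_top',o['eef_pos'][2]+.035),('port',0)):
  for d in finder.place_of('wrist',t)[:3]: print(t,d,onz('wrist',d['location'],z,c),R.T@(onz('wrist',d['location'],z,c)-o['eef_pos']))
```

```text
9.1667 [ 0.291  0.333 -0.631  1.952  0.253  0.926 -0.706] [0.51355337 0.05719408 0.1842707 ] [[0.2383, 0.9712, 0.0093], [0.9712, -0.2382, -0.0045], [-0.0022, 0.0101, -0.9999]] [ 0.34847847 -0.85132643 -3.47541185]
seat {'location': [66.9, 61.9], 'confidence': 0.96} [0.24480249 0.29035337 0.015     ] [ 0.1627705  -0.31826374  0.16570099]
seat {'location': [320.2, 82.7], 'confidence': 0.6} [0.53822165 0.15492679 0.015     ] [ 0.10116078 -0.00104429  0.16905083]
pin_level {'location': [318.4, 82.3], 'confidence': 0.85} [0.53633754 0.15474363 0.031     ] [ 0.10049942 -0.00266817  0.15303493]
pin_level {'location': [53.8, 60.4], 'confidence': 0.67} [0.23621293 0.29604622 0.031     ] [ 0.1662181  -0.32779957  0.14959599]
cap_top {'location': [324.9, 299.8], 'confidence': 0.9} [0.51517053 0.05862423 0.2192707 ] [ 0.00169874  0.00158468 -0.03498948]
port {'location': [316.3, 86.0], 'confidence': 0.74} [0.53381075 0.1533986  0.        ] [ 0.09865797 -0.00511596  0.18401575]
```

View pics/w3.png

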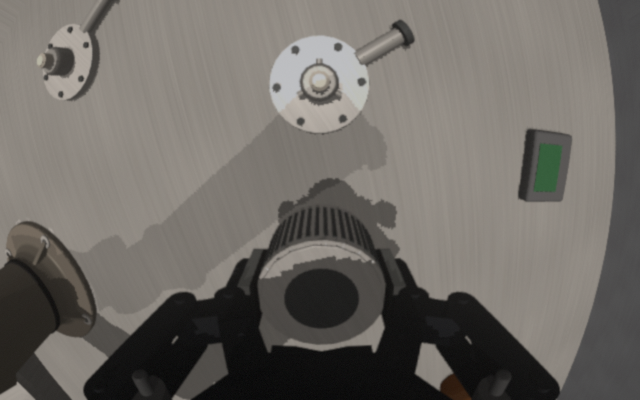

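```bash
cat >> h.py <<'E'
def rect(im,c,ctr,z,half,s):
    g=np.arange(-half,half,s); X,Y=np.meshgrid(ctr[0]+g,ctr[1]-g)
    E=np.array(c['extrinsics']); P=np.stack([X,Y,np.full_like(X,z)],-1)@E[:3,:3].T+E[:3,3]
    rho=np.hypot(P[...,0],P[...,1]); th=np.arctan2(rho,P[...,2])
    u=c['cx']+c['fx']*th*P[...,0]/rho; v=c['cy']+c['fy']*th*P[...,1]/rho
    return cv2.remap(im,u.astype('f4'),v.astype('f4'),cv2.INTER_CUBIC)
def circ(gray,s,half,ctr,r,tol=.006,sgn=-1):
    """robust circle of known radius: radial edge search + LSQ"""
    from scipy.optimize import least_squares
    g=cv2.GaussianBlur(gray.astype('f4'),(0,0),2); n=g.shape[0]; p=np.zeros(2)
    for it in range(4):
        pts=[]
        for a in np.radians(np.arange(0,360,3)):
            rr=np.arange(r-tol,r+tol,s); x=p[0]+rr*np.cos(a); y=p[1]+rr*np.sin(a)
            pr=cv2.remap(g,((x+half)/s).astype('f4')[None],((half-y)/s).astype('f4')[None],1)[0]
            d=sgn*np.gradient(pr); k=d.argmax()
            if d[k]>1.0: pts.append((x[k],y[k]))
        q=np.array(pts)
        f=least_squares(lambda v:np.hypot(q[:,0]-v[0],q[:,1]-v[1])-v[2],[*p,r],loss='soft_l1',f_scale=3e-4)
        p=f.x[:2]; tol=max(tol*.7,.003)
    return np.array(ctr)+p,f.x[2],len(q),np.median(abs(f.fun))
E
python3 - <<'E'
from h import *
o,R=pose(); c=cams.get_calibration('wrist'); im=cv2.imread('pics/w3.png'); s=.00025
e=o['eef_pos']; out=[]
for nm,ctr,z,r,half,sg,tol in (('flange',(.536,.153),.015,.05,.065,-1,.006),('plunger',(.536,.153),.062,.009,.065,-1,.004),('spigot',(.536,.153),.045,.018,.065,-1,.004),('captop',e[:2],e[2]+.0345,.0285,.065,-1,.005)):
    q=rect(im,c,ctr,z,half,s); out.append(q)
    p,rr,n,m=circ(cv2.cvtColor(q,6),s,half,ctr,r,tol,sg)
    print(nm,p.round(4),'r',rr.round(4),n,m.round(5),'tool',(R.T@(np.array([*p,z])-e)).round(4))
    k=((p-np.array(ctr))*[1,-1]+half)/s; cv2.circle(q,tuple(int(v) for v in k),int(rr/s),(0,0,255),1)
cv2.imwrite('pics/r.png',cv2.resize(np.hstack([out[0],out[1],out[3]]),(795,265)))
E
```

```text
flange [0.5372 0.1557] r 0.0495 116 5e-05 tool [ 0.1007 -0.0025  0.1699]
plunger [0.5326 0.1527] r 0.0098 120 0.00098 tool [ 0.0967 -0.0057  0.1229]
spigot [0.5368 0.1549] r 0.015 120 1e-05 tool [ 0.0998 -0.0023  0.1399]
captop [0.5135 0.0581] r 0.0294 103 0.00037 tool [ 0.      0.0001 -0.0345]
```

View pics/r.png

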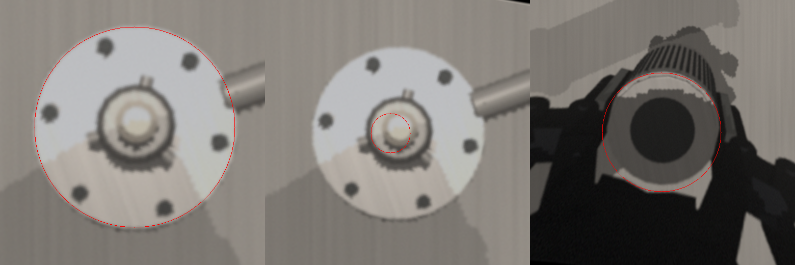

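Call:
jog_arm:
  plan:
    - {"x": 0.15,"y": 0,"z": 0,"wx": 0.0032,"wy": 0.0007,"wz": 0}
    - {"x": 0.3,"y": 0,"z": 0,"wx": 0.0032,"wy": 0.0007,"wz": 0}
    - {"x": 0.45,"y": -0.008,"z": 0.1,"wx": 0.0032,"wy": 0.0007,"wz": 0}
    - {"x": 0.505,"y": -0.008,"z": 0.2,"wx": 0.0032,"wy": 0.0007,"wz": 0}
    - {"x": 0.505,"y": -0.008,"z": 0.3,"wx": 0.0032,"wy": 0.0007,"wz": 0}
    - {"x": 0.505,"y": -0.008,"z": 0.4,"wx": 0.0032,"wy": 0.0007,"wz": 0}
    - {"x": 0.505,"y": -0.008,"z": 0.47,"wx": 0.0032,"wy": 0.0007,"wz": 0}
    - {"x": 0.505,"y": -0.008,"z": 0.47,"wx": 0.0032,"wy": 0.0007,"wz": 0}
    - {"x": 0.505,"y": -0.008,"z": 0.47,"wx": 0.0032,"wy": 0.0007,"wz": 0}
    - {"x": 0.505,"y": -0.008,"z": 0.47,"wx": 0.0032,"wy": 0.0007,"wz": 0}

```text
t: 10.25
eef_pos: [0.538, 0.1561, 0.0919]
tool_rot: [0.0, 0.787, 0.617, 0.001]
contact_force: [0.9, 0.2, -2.9]
gripper_width: 0.638
```

```bash
cat > go.py <<'E'
from h import *
import sys
o,R=pose(); T=np.array([.537,.1553,float(sys.argv[1])])
zd=R.T@[0,0,-1]
print(o['t'],o['eef_pos'].round(4),'F',o['contact_force'].round(1),'M',o['torque'].round(2),'q7',o['q'][6].round(2),'w',round(o['gripper_width'],3))
print('shift',(R.T@(T-o['eef_pos'])/.2).round(4),'tilt wx,wy',round(-zd[1]/np.pi,4),round(zd[0]/np.pi,4))
E
python3 go.py 0.055
```

```text
10.25 [0.538  0.1561 0.0919] F [ 0.9  0.2 -2.9] M [ 0.01 -0.05 -0.03] q7 -0.98 w 0.638
shift [-0.0056 -0.0045  0.1843] tilt wx,wy 0.0007 -0.0006
```

Call:
jog_arm:
  plan:
    - {"x": -0.0056,"y": -0.0045,"z": 0.05,"wx": 0.0007,"wy": -0.0006,"wz": 0}
    - {"x": -0.0056,"y": -0.0045,"z": 0.09,"wx": 0.0007,"wy": -0.0006,"wz": 0}
    - {"x": -0.0056,"y": -0.0045,"z": 0.12,"wx": 0.0007,"wy": -0.0006,"wz": 0}
    - {"x": -0.0056,"y": -0.0045,"z": 0.15,"wx": 0.0007,"wy": -0.0006,"wz": 0}
    - {"x": -0.0056,"y": -0.0045,"z": 0.17,"wx": 0.0007,"wy": -0.0006,"wz": 0}
    - {"x": -0.0056,"y": -0.0045,"z": 0.185,"wx": 0.0007,"wy": -0.0006,"wz": 0}
    - {"x": -0.0056,"y": -0.0045,"z": 0.185,"wx": 0.0007,"wy": -0.0006,"wz": 0}
    - {"x": -0.0056,"y": -0.0045,"z": 0.185,"wx": 0.0007,"wy": -0.0006,"wz": 0}

```text
t: 10.92
eef_pos: [0.537, 0.1554, 0.0548]
tool_rot: [-0.0, 0.787, 0.617, -0.0]
contact_force: [0.0, 0.1, -2.9]
gripper_width: 0.64
```

```bash
python3 go.py 0.045
```

```text
10.9167 [0.537  0.1554 0.0548] F [ 0.   0.1 -2.9] M [ 0.06 -0.01 -0.02] q7 -1.02 w 0.64
shift [-0.0004  0.0002  0.0488] tilt wx,wy -0.0 0.0
```

Call:
jog_arm:
  plan:
    - {"x": 0,"y": 0,"z": 0.02,"wx": 0,"wy": 0,"wz": 0}
    - {"x": 0,"y": 0,"z": 0.035,"wx": 0,"wy": 0,"wz": 0}
    - {"x": 0,"y": 0,"z": 0.05,"wx": 0,"wy": 0,"wz": 0}
    - {"x": 0,"y": 0,"z": 0.05,"wx": 0,"wy": 0,"wz": 0}

```text
t: 11.25
eef_pos: [0.5366, 0.155, 0.044]
tool_rot: [-0.0, 0.787, 0.617, -0.001]
contact_force: [-0.7, -1.6, -3.5]
gripper_width: 0.64
```

Call:
jog_arm:
  plan:
    - {"x": 0,"y": 0,"z": 0.01,"wx": 0,"wy": 0,"wz": 0}
    - {"x": 0,"y": 0,"z": 0.02,"wx": 0,"wy": 0,"wz": 0}
    - {"x": 0,"y": 0,"z": 0.02,"wx": 0,"wy": 0,"wz": 0}

```text
t: 11.5
eef_pos: [0.5369, 0.1551, 0.0419]
tool_rot: [0.001, 0.787, 0.617, -0.001]
contact_force: [-6.3, -4.0, 17.8]
gripper_width: 0.636
```

```bash
python3 go.py 0.041
```

```text
11.5 [0.5369 0.1551 0.0419] F [-6.3 -4.  17.8] M [-0.91  1.37 -0.04] q7 -1.03 w 0.636
shift [0.001  0.0001 0.0043] tilt wx,wy 0.0001 0.0006
```

Call:
jog_arm:
  plan:
    - {"x": 0,"y": 0,"z": 0.008,"wx": 0,"wy": 0,"wz": 0.014}
    - {"x": 0,"y": 0,"z": 0.008,"wx": 0,"wy": 0,"wz": 0.028}
    - {"x": 0,"y": 0,"z": 0.008,"wx": 0,"wy": 0,"wz": 0.042}
    - {"x": 0,"y": 0,"z": 0.008,"wx": 0,"wy": 0,"wz": 0.056}
    - {"x": 0,"y": 0,"z": 0.008,"wx": 0,"wy": 0,"wz": 0.07}
    - {"x": 0,"y": 0,"z": 0.008,"wx": 0,"wy": 0,"wz": 0.084}
    - {"x": 0,"y": 0,"z": 0.008,"wx": 0,"wy": 0,"wz": 0.098}
    - {"x": 0,"y": 0,"z": 0.008,"wx": 0,"wy": 0,"wz": 0.112}
    - {"x": 0,"y": 0,"z": 0.008,"wx": 0,"wy": 0,"wz": 0.126}

```text
t: 12.25
eef_pos: [0.5372, 0.1549, 0.0404]
tool_rot: [0.001, 0.893, 0.449, -0.0]
contact_force: [0.0, -1.1, -2.1]
gripper_width: 0.637
```

```bash
python3 go.py 0.041
```

```text
12.25 [0.5372 0.1549 0.0404] F [ 0.  -1.1 -2.1] M [-0.49 -0.15  0.03] q7 -1.37 w 0.637
shift [ 0.0013 -0.0019 -0.003 ] tilt wx,wy 0.0004 0.0004
```

Force vanished and z is below pin level: it has dropped in. Pushing down in steps.

Call:
jog_arm:
  plan:
    - {"x": 0,"y": 0,"z": 0.01,"wx": 0,"wy": 0,"wz": 0}
    - {"x": 0,"y": 0,"z": 0.02,"wx": 0,"wy": 0,"wz": 0}
    - {"x": 0,"y": 0,"z": 0.03,"wx": 0,"wy": 0,"wz": 0}
    - {"x": 0,"y": 0,"z": 0.03,"wx": 0,"wy": 0,"wz": 0}

```text
t: 12.58
eef_pos: [0.5367, 0.1548, 0.0337]
tool_rot: [0.001, 0.893, 0.45, -0.001]
contact_force: [-0.4, -1.0, -3.8]
gripper_width: 0.634
```

```bash
python3 go.py 0.0265
```

```text
12.5833 [0.5367 0.1548 0.0337] F [-0.4 -1.  -3.8] M [-0.26  0.23 -0.  ] q7 -1.37 w 0.634
shift [ 0.0031 -0.0004  0.036 ] tilt wx,wy 0.0002 0.0007
```

Call:
jog_arm:
  plan:
    - {"x": 0.001,"y": 0,"z": 0.01,"wx": 0,"wy": 0,"wz": 0}
    - {"x": 0.001,"y": 0,"z": 0.02,"wx": 0,"wy": 0,"wz": 0}
    - {"x": 0.001,"y": 0,"z": 0.028,"wx": 0,"wy": 0,"wz": 0}
    - {"x": 0.001,"y": 0,"z": 0.034,"wx": 0,"wy": 0,"wz": 0}
    - {"x": 0.001,"y": 0,"z": 0.038,"wx": 0,"wy": 0,"wz": 0}
    - {"x": 0.001,"y": 0,"z": 0.042,"wx": 0,"wy": 0,"wz": 0}
    - {"x": 0.001,"y": 0,"z": 0.042,"wx": 0,"wy": 0,"wz": 0}
    - {"x": 0.001,"y": 0,"z": 0.042,"wx": 0,"wy": 0,"wz": 0}

```text
t: 13.25
eef_pos: [0.5368, 0.1548, 0.0265]
tool_rot: [0.001, 0.893, 0.45, -0.001]
contact_force: [-6.4, -5.2, 15.0]
gripper_width: 0.638
```

```bash
python3 go.py 0.0265
```

```text
13.25 [0.5368 0.1548 0.0265] F [-6.4 -5.2 15. ] M [-0.85  1.31 -0.09] q7 -1.38 w 0.638
shift [ 0.0025 -0.0007 -0.    ] tilt wx,wy 0.0005 0.0008
```

Call:
jog_arm:
  plan:
    - {"x": 0.0025,"y": 0,"z": 0.008,"wx": 0.0005,"wy": 0.0008,"wz": 0}
    - {"x": 0.0025,"y": 0,"z": 0.012,"wx": 0.0005,"wy": 0.0008,"wz": 0}
    - {"x": 0.0025,"y": 0,"z": 0.012,"wx": 0.0005,"wy": 0.0008,"wz": 0}
    - {"x": 0.0025,"y": 0,"z": 0.012,"wx": 0.0005,"wy": 0.0008,"wz": 0}
    - {"x": 0.0025,"y": 0,"z": 0.012,"wx": 0.0005,"wy": 0.0008,"wz": 0}
    - {"x": 0.0025,"y": 0,"z": 0.012,"wx": 0.0005,"wy": 0.0008,"wz": 0}

```text
t: 13.75
eef_pos: [0.5368, 0.1548, 0.0264]
tool_rot: [0.001, 0.893, 0.45, -0.0]
contact_force: [-12.0, -6.3, 28.4]
gripper_width: 0.638
```

```bash
python3 go.py 0.0265
python3 - <<'E'
from h import *
a=snap('wrist','w5.png'); b=snap('scene')
cv2.imwrite('pics/f.png',np.vstack([cv2.resize(a[180:380,150:490],(680,400))[:,:,::-1],cv2.resize(b[180:250,285:404],(680,400-200))[:,:,::-1]]))
E
python3 go.py .0265
```

```text
13.75 [0.5368 0.1548 0.0264] F [-12.   -6.3  28.4] M [-1.28  2.27 -0.02] q7 -1.38 w 0.638
shift [ 0.0025 -0.0009 -0.0006] tilt wx,wy 0.0004 0.0005
13.85 [0.5368 0.1548 0.0264] F [-11.5  -6.   28.3] M [-1.34  2.35 -0.03] q7 -1.38 w 0.64
shift [ 0.0024 -0.0008 -0.0006] tilt wx,wy 0.0004 0.0005
```

View pics/f.png

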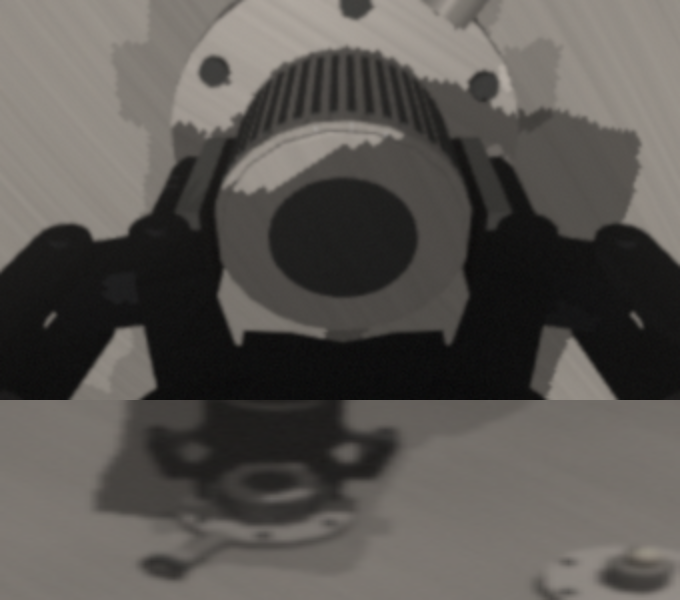

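```bash
python3 -c "
from h import *
print(bot.hand_in()); o=monitor.get_obs(); print(o['t'],o['eef_pos'],o['contact_force'])"
```

```text
the job is handed in; nothing more can be done
None
the job is handed in; nothing more can be done
```

The cap is on the right-most port, flat on the flange, and was still gripped and pushed down when I handed the job in at about 13.9 s. I centred it with two squeezes before lifting. On the pins it needed about 22° of turn before the keyways dropped over them, and then it pushed home.

- **Height:** the TCP stopped at z = 0.0264 m, against 0.0265 m expected for a cap on the flange. It did not move when the push was increased.
- **Push and grip:** the wrist reads about 28 N up, well above the 8.5 N spring. The grip is set to 80 N.
- **Tilt and twist:** tilt is about 2 mrad, and there is almost no twist left in the cap.
- **Pictures:** the last wrist and scene pictures show the cap in the fingers and down on the flange.
- **Side force:** about 13 N sideways remains from the push. I left it because the cap is against a hard stop.
- **Not checked:** I did not re-measure the jar, beaker, timer or scraper. The arm's path stayed clear of them.
- **Errors and disagreements:** the first three move calls were refused because rows need all six keys, so nothing moved. The plunger circle fit came out about 5 mm off, so I used the flange and spigot fits, which agreed within 1 mm.

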